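# Pin the jar stand and take off the tight jar cap

## Task

The jar is clamped on a turntable that spins freely, so first take the locking pin from its wooden block and push it fully home, down through the eyelet of the turntable into the socket of the foot under it, and leave it in. Then unscrew the tight steel cap anticlockwise (seen from above) on the braced jar, stop turning once its threads let go, lift it off, and finish while still holding it in the gripper, level and still over the jar's mouth, clear of the jar by no more than about 5 cm. Leave the tumbler, mug and bowl alone.

Things in the scene. Friction and masses are not known exactly. Their poses are not given: they have to be found in the camera images.
- stand: Jar stand fixed to the counter: wooden foot 110 mm across, 18 mm high, with an arm along its +x to a 34 mm square, 20 mm high socket block. Origin under its centre, z up = the jar's axis. On it an aluminium turntable 100 mm across (top at 28 mm) with a clamped white jar, 68 mm across up to 80 mm above the counter, sloping in to a 38 mm neck at 92 mm.
- socket (a point): Centre of the mouth of the socket hole in the foot: upright hole 11 mm across, 90 mm along the stand's +x from its axis, mouth 20 mm above the counter, open down to the counter.
- eyelet (a point): Centre of the upper mouth of the eyelet: an 11 mm upright hole in a 30 mm square, 6 mm thick tab of the turntable, upper mouth 28 mm above the counter; at the start straight over the socket (2 mm gap between).
- turntable (a joint): Turning of the turntable with the jar, rad, 0 at the start (eyelet over socket), positive anticlockwise from above. Turns with almost no resistance (0.03 N m) until pinned; with the pin home it has 0.03 to 0.05 rad of play and the pin may lean a little.
- mouth (a point): Centre of the jar's mouth: top of the neck, 120 mm above the counter, on the jar's axis. A black sprung rubber seal stands 4 mm proud under the cap (pressing it up with about 16 N, also against a held cap until it is lifted 3 mm), 7 mm when the cap is off. The neck has two level thread ramps that hold the cap's lugs down.
- cap: Steel cap, 60 mm across, 24 mm high, fluted, about 60 g. Origin on its axis at its lower rim, z up; screwed on, the rim is 104 mm and the top 128 mm above the counter. Two inner lugs, at its +x and -x, sit under level ramps of the neck, so it does not rise while turned; resists turning with up to 0.3 N m, less if slow. Starts with its x axis 58 to 80 degrees clockwise of the stand's.
- cap_top (a point): Centre of the cap's top face, 24 mm above its rim. Turned anticlockwise, the cap is free when its x axis is about 10 degrees short of the stand's x axis (after 48 to 70 degrees) and until about 60 degrees beyond it, where it meets a stop. Free, it lifts straight up (3 mm by itself if not held); 10 mm up its lugs are past the ramps.
- pin: Locking pin, upright: steel rod 8 mm thick with a tapered tip, 70 mm long, under a round dark wooden grip 16 mm across and 30 mm high; 100 mm in all, about 50 g. Origin at the centre of the tip, z up towards the grip. Fully home the tip stands on the counter and the grip spans 70 to 100 mm above it.
- block: Fixed light wooden block 70 x 70 x 45 mm with one upright 11 mm hole, 35 mm deep, in the middle of its top; the pin stands in it with its tip 10 mm above the counter. Origin at the centre of its underside.
- tumbler: Bystander: grey plastic tumbler, 72 mm across the rim, 115 mm high; origin at the centre of its underside.
- mug: Bystander: white mug, 80 mm across, 90 mm high, handle at its +y; origin at the centre of its underside.
- bowl: Bystander: terracotta bowl, 100 mm across, 45 mm high; origin at the centre of its underside.
Not all that is in view belongs to the job. Several things have the shape of the cap; the one meant has the colours described above.

How it is judged:
On the way, in this order (a step that is already met when the one before it is completed fails the run):
1. the pin is fully home through the eyelet and the socket, the cap still on (horizontal distance between pin and socket below 0.006 m and z of pin in the frame of stand below 0.008 m and angle between pin's own z axis and vertical below 0.35 rad and z of cap in the frame of stand below 0.11 m), for 0.2 s.
2. with the pin home, the cap is turned to within 0.3 rad of the stand's x axis while still down on the neck (horizontal distance between pin and socket below 0.006 m and z of pin in the frame of stand below 0.008 m and angle between pin's own z axis and vertical below 0.35 rad and angle between the x axis of cap and the x axis of stand, either way round below 0.3 rad and z of cap in the frame of stand below 0.113 m and horizontal distance between cap and stand below 0.008 m).
3. the cap is lifted off its threads (z of cap in the frame of stand above 0.118 m and horizontal distance between cap and stand below 0.03 m), for 0.1 s.
At the end, for the whole second after the job is handed in: Pin home (tip within 8 mm of counter, 6 mm of socket centre), turntable within 0.1 rad. Cap held at rest by the fingers only, not touching the jar, rim 6 to 70 mm above the neck, within 20 mm of its axis, level to 0.2 rad, x axes within 1.0 rad. Bystanders upright, within 30 mm (horizontal distance between pin and socket below 0.006 m and z of pin in the frame of stand below 0.008 m and angle between pin's own z axis and vertical below 0.35 rad and value of joint turntable between -0.1 and 0.1 rad and z of cap in the frame of stand between 0.126 and 0.19 m and horizontal distance between cap and mouth below 0.02 m and angle between each of cap, tumbler, mug, bowl's own z axis and vertical below 0.2 rad and angle between the x axis of cap and the x axis of stand, either way round below 1 rad and contact force between the fingers and cap above 2 N and contact force between cap and stand below 0.3 N and linear speed of cap below 0.02 m/s and distance of each of tumbler, mug, bowl from where it was at the start of the episode below 0.03 m); the arm keeps its last pose, push and grip.
It fails at once if the tumbler is knocked over or pushed away (distance of tumbler from where it was at the start of the episode above 0.05 m or angle between tumbler's own z axis and vertical above 0.5 rad).
It fails at once if the mug is knocked over or pushed away (distance of mug from where it was at the start of the episode above 0.05 m or angle between mug's own z axis and vertical above 0.5 rad).
It fails at once if the bowl is knocked over or pushed away (distance of bowl from where it was at the start of the episode above 0.05 m or angle between bowl's own z axis and vertical above 0.5 rad).
It also fails if it takes over 54 s, if anything falls off the work surface, if the arm or the gripper's body presses on something with over 40 N, if the wrist force passes 120 N, or if a joint passes its speed limit or range.

## Robot

A 6-joint arm with a two-finger parallel gripper is mounted at the origin on the work surface. World frame = base frame: x ahead of the robot, y to its left, z up, the work surface at z = 0. Lengths are in m, angles in rad, forces in N, time in s.
With the tool pointing down it reaches from about 0.375 to 0.975 m from the base axis. Payload 3.8 kg.
Tool frame: the origin (TCP) lies midway between the tips of the shut fingers; the grasp point (between the pads) lies 19 mm behind it; z points along the fingers, y is the line along which they close (so a half turn about z gives the same grasp; the last joint's range is limited). The gripper opens to 85 mm and grips with 20 to 120 N. Pads are 22 mm wide; open, the fingers measure 114 mm over their backs; the gripper's body (76 mm by 85 mm) begins 54 mm behind the grasp point. The pads swing forward as they close: fully open they stand 13 mm farther back than shut.
Start: joints at [1.262, 0.264, 1.604, -0, 1.274, -0.037], TCP at [0.181, 0.65, 0.231] pointing down, gripper open.
Joint ranges: [-2.63, 2.63], [-0.94, 2.18], [0.31, 2.57], [-1.31, 4.45], [0, 2.66], [-2.55, 2.55]. Speed limits (rad/s): [2.57, 2.57, 3.14, 3.14, 3.14, 3.14].

## Interface

Orientations are given as a rotation vector (axis times angle).
In Python, from workcell import bot, cams gives the robot as it stands.
- The arm moves only by the tool play_rows, never from a script. Its argument "rows" is a list of rows, each a list of 2 entries, a list of its own where there are three numbers: the shift along the tool's x, y, z scaled (see below), then the turn, a rotation vector about the tool's x, y, z scaled (see below). A call has 1 to 20 rows; each row is the pose to reach, as a shift and turn from the pose commanded when the call began, along the tool's axes at that moment; what a row does not reach only later rows make up. The controller multiplies each number of a shift by 250 mm and each number of a turn by 45 degrees. A row lasts 1/12 s, in which the tool goes at most 41.7 mm and 7.16 degrees, less where a joint would pass 70% of its speed; a pose out of reach is approached as far as the arm can. A call with a number of a shift or a turn outside -1 to 1 is refused whole. A call with a gripper value outside its range is refused whole. "claw" is the opening, from -1 (shut) to 1 (fully open), set as the call begins (left out, the last holds). The fingers move at their own pace and stop on an object; "newtons" is the grip in N (left out, the last holds). Time passes only in rows, so rows that repeat a pose let the fingers close. It gives the time, the measured TCP pose, the force, the opening and the grip force at its end, in the units of the state.
- bot.read_state(): the state, without advancing time (a new reading comes with each control period).
- cams.read_camera(name): name is "scene" or "top" or "wrist"; returns a dict with "image" (384x512x3 uint8, red, green, blue), "K" (3x3 intrinsics, pixels), "T" (4x4, takes a point from camera to world coordinates); the wrist camera has in their place "mount" (4x4, takes a point from camera to tool coordinates, whose origin is the TCP and whose axes are the flange's). Camera axes: x right, y down, z forward; pixel columns grow to the right and rows downward; lengths in m; the calibration is good to about 2 mm. The wrist camera is an equidistant fisheye: a pixel r from the principal point sees the ray r / f radians off the axis. A picture is of the moment at which its call begins: read the wrist's pose just before it. There is no depth.
- bot.finish_job(): hands the job in; it is judged then, once.
The state is a dict: "time": time; "q": joint angles; "joint_vel": joint speeds; "joint_torque": joint torques, N m; "tool_pos": TCP position; "tcp_rot": TCP orientation; "wrist_force": force on the tool from outside, world axes, zero at the start; "torque": the same for the moment, N m; "width": opening from 0.0 (shut) to 1.0 (fully open); "grip_force": force on a finger pad.
Only numpy, scipy, OpenCV 4.12 (cv2) and the standard library are available. Lean on these libraries where they do the work, as an engineer would, in place of code of your own. Each camera call takes 0.05 s, during which the arm holds its last target. There are 200 camera calls.

## Working session

There is one attempt and no reset: what is moved stays moved. The work goes in short steps, Python scripts to look and compute and a tool call to move; the robot and the scene stay as the last step left them, time stands still between calls to the robot, and variables do not carry over. Pictures are saved under pics/ and viewed, at most 10 in all, crops included, and the job is handed in when it is done.

Besides the shell and the picture viewer there is one more tool, called after "Call:" as a command line: name --argument value ..., lists and objects as JSON in quotes. play_rows: Moves the arm, as the interface text tells. Its arguments: {"type":"object","properties":{"rows":{"type":"array","items":{"type":"array"}},"claw":{"type":"number"},"newtons":{"type":"number"}},"required":["rows"]}

```bash
mkdir -p pics; cat > h.py <<'E'
import numpy as np,cv2
from scipy.spatial.transform import Rotation as R
from workcell import bot,cams
def snap(n,f):
    c=cams.read_camera(n); cv2.imwrite('pics/'+f,c['image'][:,:,::-1]); return c
E
python3 - <<'E'
from h import *
for n in('scene','top','wrist'):
    c=snap(n,n+'0.png'); print(n,c['K'].tolist(),np.round(c.get('T',c.get('mount')),4).tolist())
print(bot.read_state())
a=np.hstack([cv2.imread('pics/scene0.png')[:, :],]);
E
ls
```

```text
scene [[423.25710686841364, 0.0, 263.7947676214617], [0.0, 423.25710686841364, 195.68336769430013], [0.0, 0.0, 1.0]] [[0.7526, 0.4406, -0.4893, 1.2357], [0.6583, -0.491, 0.5706, -0.7266], [0.0112, -0.7515, -0.6596, 0.9583], [0.0, 0.0, 0.0, 1.0]]
top [[448.70122478475764, 0.0, 249.24348296733075], [0.0, 448.70122478475764, 186.10299801892705], [0.0, 0.0, 1.0]] [[-0.0005, -0.9852, 0.1711, 0.3772], [-1.0, 0.0004, -0.0006, -0.0125], [0.0005, -0.1711, -0.9852, 1.5038], [0.0, 0.0, 0.0, 1.0]]
wrist [[297.3186396354542, 0.0, 261.0843374892049], [0.0, 297.3186396354542, 191.52767799125073], [0.0, 0.0, 1.0]] [[-0.001, -0.9639, -0.2661, 0.0677], [1.0, -0.001, -0.0004, 0.0006], [0.0002, -0.2661, 0.9639, -0.1435], [0.0, 0.0, 0.0, 1.0]]
{'time': 0.15, 'q': array([ 1.26210186e+00,  2.64604778e-01,  1.60506304e+00,  2.94528710e-05,
        1.27368647e+00, -3.69231131e-02]), 'joint_vel': array([ 0.00015563, -0.00412887, -0.00253788,  0.00025585,  0.00028408,
       -0.00060857]), 'joint_torque': array([-1.51146573e-04, -5.15908992e+01, -3.67961419e+01, -9.86632949e-05,
        8.06951837e-03,  2.60466230e-06]), 'tool_pos': array([0.18103219, 0.64968725, 0.23022991]), 'tcp_rot': array([-4.25553390e-01, -3.11230203e+00,  2.71807272e-03]), 'wrist_force': array([ 0.25553511, -0.4054153 , -0.3177155 ]), 'torque': array([-0.02785296, -0.02318141, -0.04155788]), 'grip_force': 0.0, 'width': 1.001220799522589}
h.py
pics
```

View pics/scene0.png

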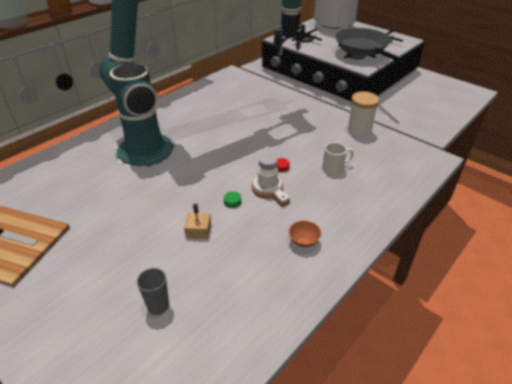

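View pics/top0.png

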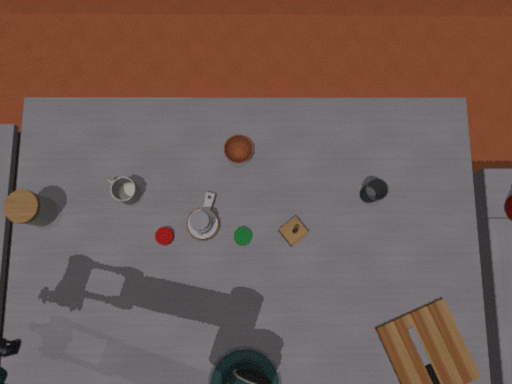

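The scene camera shows the jar at (268,170) with its socket at (283,198), and the block with the pin at (197,222). In the top view the jar is at (203,222), the socket at (210,195) and the block at (294,230). The red and green caps are distractors. Next I'll zoom in on these.

```bash
cat >> h.py <<'E'
def ray(c,u,v,z):
    d=c['T'][:3,:3]@np.linalg.inv(c['K'])@[u,v,1]; o=c['T'][:3,3]; return o+d*(z-o[2])/d[2]
def proj(c,p):
    q=c['K']@(c['T'][:3,:3].T@(np.asarray(p)-c['T'][:3,3])); return q[:2]/q[2]
def wproj(c,s,p):
    M=c['mount']; q=R.from_rotvec(s['tcp_rot']).as_matrix().T@(np.asarray(p)-s['tool_pos'])
    q=M[:3,:3].T@(q-M[:3,3]); th=np.arctan2(np.hypot(q[0],q[1]),q[2]); f=c['K'][0,0]
    return np.array([c['K'][0,2],c['K'][1,2]])+f*th*q[:2]/np.hypot(q[0],q[1])
def wray(c,s,u,v,z):
    M=c['mount']; d=np.array([u-c['K'][0,2],v-c['K'][1,2]])/c['K'][0,0]; t=np.linalg.norm(d)
    d=np.array([*(d/t*np.sin(t)),np.cos(t)]); Rm=R.from_rotvec(s['tcp_rot']).as_matrix()
    d=Rm@M[:3,:3]@d; o=s['tool_pos']+Rm@M[:3,3]; return o+d*(z-o[2])/d[2]
E
python3 - <<'E'
from h import *
a=cv2.imread('pics/top0.png');b=cv2.imread('pics/scene0.png')
A=cv2.resize(a[180:260,180:320],None,fx=5.6,fy=3.7*1.0) if 0 else cv2.resize(a[185:255,175:315],(800,400),interpolation=cv2.INTER_CUBIC)
B=cv2.resize(b[145:245,175:300],(500,400),interpolation=cv2.INTER_CUBIC)
cv2.imwrite('pics/tz.png',A)
c=cams.read_camera('top')
for n,u,v,z in(('jar',203,222,.128),('sock',210,195,.024),('block',294,231,.045),('grip',295,229,.11),('green',243,236,.02),('bowl',238,149,.03)): print(n,ray(c,u,v,z).round(3))
d=cams.read_camera('scene')
for n,u,v,z in(('jar',267.5,160,.128),('sock',283,198,.024),('block',197,217,.045),('grip',196,206,.11)): print(n,ray(d,u,v,z).round(3))
E
```

```text
jar [0.504 0.129 0.128]
sock [0.604 0.118 0.024]
block [ 0.483 -0.158  0.045]
grip [ 0.484 -0.155  0.11 ]
green [0.468 0.007 0.02 ]
bowl [0.761 0.025 0.03 ]
jar [0.512 0.134 0.128]
sock [0.598 0.115 0.024]
block [ 0.47  -0.149  0.045]
grip [ 0.488 -0.161  0.11 ]
```

View pics/tz.png

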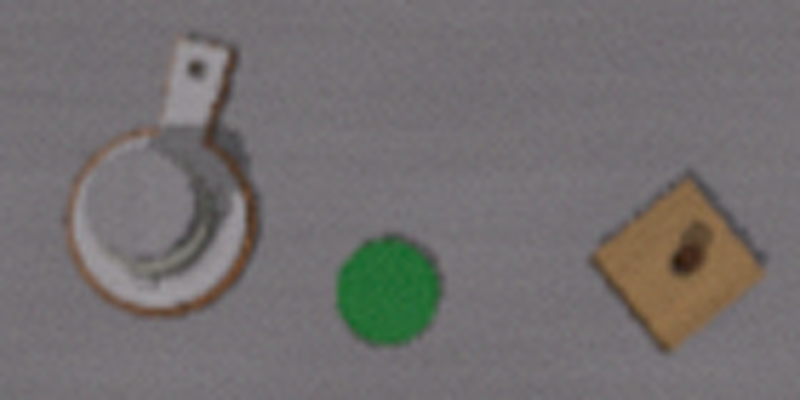

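```bash
cat >> h.py <<'E'
def plan(p,yaw,frm=None):
    "scaled shift, turn from pose (measured, or (pos,yaw)) to pos p with tool x at yaw (deg), pointing down"
    D=np.diag([1,-1,-1.]); Y=lambda a:R.from_euler('z',a,degrees=True).as_matrix()@D
    s=bot.read_state()
    p0,R0=(s['tool_pos'],R.from_rotvec(s['tcp_rot']).as_matrix()) if frm is None else (np.array(frm[0]),Y(frm[1]))
    d=R0.T@(np.array(p)-p0); r=R.from_matrix(R0.T@Y(yaw)).as_rotvec()
    print('shift',(d/.25).round(4),'turn',(r/np.radians(45)).round(4),'rows',np.linalg.norm(d)/.0417,np.degrees(np.linalg.norm(r))/7.16)
def st():
    s=bot.read_state(); M=R.from_rotvec(s['tcp_rot']).as_matrix()
    print('t',s['time'],'pos',s['tool_pos'].round(4),'yaw',np.degrees(np.arctan2(M[1,0],M[0,0])).round(2),'z',M[:,2].round(4),'F',s['wrist_force'].round(1),'T',s['torque'].round(2),'w',s['width'],'g',s['grip_force'],'q',s['q'].round(2)); return s
E
python3 - <<'E'
from h import *
st()
c=cams.read_camera('top');
e=ray(c,209.3,196.9,.028);k=ray(c,199.5,221.4,.128);g=ray(c,295.2,230.15,.11);print(e,k,g,np.degrees(np.arctan2(*(e-k)[1::-1])),np.linalg.norm((e-k)[:2]))
plan([.45,.22,.26],-10)
E
```

```text
t 0.25 pos [0.1811 0.6499 0.2306] yaw 164.43 z [-3.0e-04 -1.1e-03 -1.0e+00] F [-0.8  0.8  0.8] T [-0.01 -0.   -0.02] w 1.003361475767604 g 0.0 q [ 1.26  0.26  1.6  -0.    1.27 -0.04]
[0.59720967 0.11946949 0.028     ] [0.50629316 0.13949675 0.128     ] [ 0.48068038 -0.15568672  0.11      ] -12.422820739798086 0.09309620386829136
shift [-1.4978 -1.3681 -0.1158] turn [-2.0000e-04  1.6000e-03  3.8762e+00] rows 12.181408906646952 24.361356936784173
```

Call:
play_rows --rows '[[[-0.75,-0.68,-0.12],[0,0,0]],[[-0.75,-0.68,-0.12],[0,0,0]],[[-0.75,-0.68,-0.12],[0,0,0]],[[-0.75,-0.68,-0.12],[0,0,0]],[[-0.75,-0.68,-0.12],[0,0,0]],[[-0.75,-0.68,-0.12],[0,0,0]],[[-0.75,-0.68,-0.12],[0,0,0.06]]]'

```text
time: 0.88
tool_pos: [0.3193, 0.4315, 0.2625]
tcp_rot: [0.505, 3.098, -0.002]
wrist_force: [-0.5, -0.5, -0.6]
width: 1.001
grip_force: 0.0
```

```bash
python3 - <<'E'
from h import *
st()
plan([.51,.20,.26],167.6)
E
```

```text
t 0.8833 pos [0.3193 0.4315 0.2625] yaw 161.49 z [ 0.0029 -0.0015 -1.    ] F [-0.5 -0.5 -0.6] T [ 0.06 -0.   -0.02] w 1.0012785922115202 g 0.0 q [ 0.89 -0.02  1.86 -0.    1.3  -0.36]
shift [-1.0174 -0.6359  0.0136] turn [-0.0008  0.0041 -0.1359] rows 7.193337738644569 0.8544183294640805
```

Call:
play_rows --rows '[[[-1,-0.64,0],[0,0,-0.136]],[[-1,-0.64,0],[0,0,-0.136]],[[-1,-0.64,0],[0,0,-0.136]],[[-1,-0.64,0],[0,0,-0.136]],[[-1,-0.64,0],[0,0,-0.136]],[[-1,-0.64,0],[0,0,-0.136]],[[-1,-0.64,0],[0,0,-0.136]],[[-1,-0.64,0],[0,0,-0.136]],[[-1,-0.64,0],[0,0,-0.136]],[[-1,-0.64,0],[0,0,-0.136]]]'

```text
time: 1.72
tool_pos: [0.5033, 0.2057, 0.2611]
tcp_rot: [-0.335, -3.123, -0.001]
wrist_force: [-0.9, -1.2, 0.4]
width: 0.997
grip_force: 0.0
```

```bash
python3 - <<'E'
from h import *
s=st(); c=snap('wrist','w1.png'); print(c['image'].shape)
for p in([.597,.1195,.028],[.506,.1395,.128],[.506,.1395,.028]): print(wproj(c,s,p).round(1))
plan([.485,-.06,.26],167.6)
E
```

```text
t 1.7167 pos [0.5033 0.2057 0.2611] yaw 167.75 z [-8.e-04  5.e-04 -1.e+00] F [-0.9 -1.2  0.4] T [ 0.01 -0.03  0.01] w 0.9973025399574907 g 0.0 q [ 0.34 -0.    1.85  0.    1.3  -1.02]
(384, 512, 3)
[214.9 242.2]
[195.7 199.5]
[211.7 177.3]
shift [-0.1548 -1.0567  0.004 ] turn [ 0.0004 -0.0012  0.0054] rows 6.402569672259638 0.0350751033873374
```

View pics/w1.png

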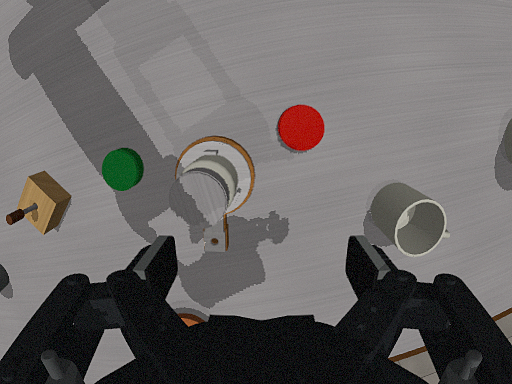

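The wrist view agrees with the top-camera estimates. The eyelet is at (215,241), the turntable disc at about (215,177), and the block with the pin at (40,203). Next I move to the pin.

Call:
play_rows --rows '[[[-0.16,-1,0.06],[0,0,0]],[[-0.16,-1,0.06],[0,0,0]],[[-0.16,-1,0.06],[0,0,0]],[[-0.16,-1,0.06],[0,0,0]],[[-0.16,-1,0.06],[0,0,0]],[[-0.16,-1,0.06],[0,0,0]],[[-0.16,-1,0.06],[0,0,0]],[[-0.16,-1,0.06],[0,0,0]],[[-0.16,-1,0.06],[0,0,0]]]'

```text
time: 2.52
tool_pos: [0.4897, -0.0456, 0.2464]
tcp_rot: [0.332, 3.124, 0.002]
wrist_force: [0.4, -0.0, -0.4]
width: 1.002
grip_force: 0.0
```

```bash
python3 - <<'E'
from h import *
s=st(); c=snap('wrist','w2.png')
for p in([.482,-.156,.045],[.482,-.156,.11]): print(wproj(c,s,p).round(1))
E
```

```text
t 2.5167 pos [ 0.4897 -0.0456  0.2464] yaw 167.88 z [ 1.e-04  1.e-03 -1.e+00] F [ 0.4 -0.  -0.4] T [-0.01 -0.03  0.04] w 1.0015153833380355 g 0.0 q [-0.14 -0.1   1.97  0.    1.27 -1.5 ]
[171.5 182.3]
[153.8 197.3]
```

View pics/w2.png

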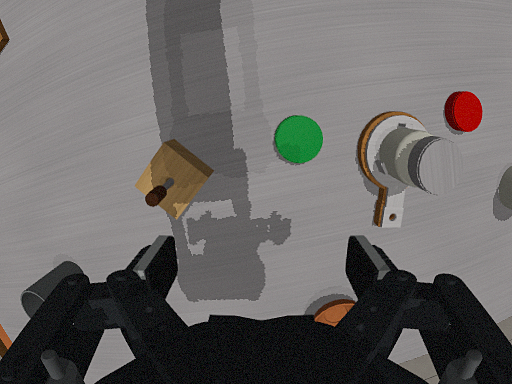

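The pin grip's top is at (152,198), its hole in the block at (170,182), and the eyelet hole at (393,216).

```bash
python3 - <<'E'
from h import *
s=bot.read_state(); c=cams.read_camera('wrist')
for u,v,z in((170,182,.045),(152.5,198,.11),(393,216,.028)): print(wray(c,s,u,v,z).round(4))
im=c['image'].astype(int); R_,G,B=im[...,0],im[...,1],im[...,2]
def cen(m,x0,x1,y0,y1):
    ys,xs=np.nonzero(m[y0:y1,x0:x1]); return xs.mean()+x0,ys.mean()+y0,len(xs),xs.min()+x0,xs.max()+x0,ys.min()+y0,ys.max()+y0
print(cen(R_+G+B<220,380,405,205,228)); print(cen((R_+G+B<170)&(R_>B+15),135,175,175,215))
plan([.482,-.157,.16],167.6)
E
```

```text
[ 0.4815 -0.1574  0.045 ]
[ 0.4827 -0.1572  0.11  ]
[0.5946 0.1207 0.028 ]
(np.float64(385.0857142857143), np.float64(214.8857142857143), 70, np.int64(380), np.int64(394), np.int64(205), np.int64(226))
(np.float64(155.2439024390244), np.float64(195.85017421602788), 287, np.int64(145), np.int64(169), np.int64(178), np.int64(206))
shift [-0.0619 -0.4453  0.3453] turn [0.001  0.0001 0.0088] rows 3.3988286498017546 0.05588326833449837
```

Call:
play_rows --rows '[[[-0.062,-0.445,0.345],[0,0,0.009]],[[-0.062,-0.445,0.345],[0,0,0.009]],[[-0.062,-0.445,0.345],[0,0,0.009]],[[-0.062,-0.445,0.345],[0,0,0.009]],[[-0.062,-0.445,0.345],[0,0,0.009]],[[-0.062,-0.445,0.345],[0,0,0.009]],[[-0.062,-0.445,0.345],[0,0,0.009]]]'

```text
time: 3.2
tool_pos: [0.4827, -0.1575, 0.1609]
tcp_rot: [0.341, 3.122, 0.001]
wrist_force: [0.7, 0.6, 0.4]
width: 1.001
grip_force: 0.0
```

```bash
python3 - <<'E'
from h import *
s=st(); c=snap('wrist','w3.png')
for p in([.482,-.157,.045],[.482,-.157,.11]): print(wproj(c,s,p).round(1))
plan([.482,-.157,.08],167.6)
E
```

```text
t 3.2 pos [ 0.4827 -0.1575  0.1609] yaw 167.55 z [ 1.2e-03  2.0e-04 -1.0e+00] F [0.7 0.6 0.4] T [0.07 0.01 0.01] w 1.0014450503463614 g 0.0 q [-0.37  0.    2.03  0.    1.1  -1.72]
[260.9 186.3]
[260.8 209.9]
shift [0.0048 0.0016 0.3252] turn [ 0.0003  0.0026 -0.0008] rows 1.949582533292704 0.017025586246216924
```

View pics/w3.png

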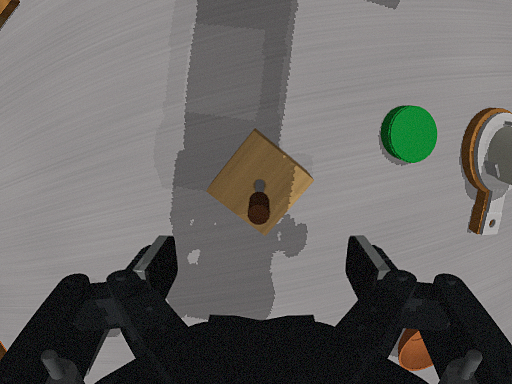

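The grip top is at (258,213), about 2 mm from the prediction, so I'll go down with a small correction.

Call:
play_rows --rows '[[[0,0.003,0.1],[0,0,0]],[[0,0.003,0.2],[0,0,0]],[[0,0.003,0.26],[0,0,0]],[[0,0.003,0.3],[0,0,0]],[[0,0.003,0.325],[0,0,0]],[[0,0.003,0.325],[0,0,0]],[[0,0.003,0.325],[0,0,0]]]'

```text
time: 3.83
tool_pos: [0.4827, -0.1581, 0.0797]
tcp_rot: [0.342, 3.122, -0.0]
wrist_force: [0.3, 0.2, 0.3]
width: 1.004
grip_force: 0.0
```

Call:
play_rows --rows '[[[0,0,0],[0,0,0]],[[0,0,0],[0,0,0]],[[0,0,0],[0,0,0]],[[0,0,0],[0,0,0]],[[0,0,0],[0,0,0]],[[0,0,0],[0,0,0]],[[0,0,0],[0,0,0]],[[0,0,0],[0,0,0]],[[0,0,0],[0,0,0]],[[0,0,0],[0,0,0]],[[0,0,0],[0,0,0]],[[0,0,0],[0,0,0]]]' --claw -1 --newtons 40

```text
time: 4.83
tool_pos: [0.482, -0.1584, 0.079]
tcp_rot: [0.343, 3.122, -0.0]
wrist_force: [0.4, -0.3, 2.5]
width: 0.172
grip_force: 38.9
```

```bash
python3 - <<'E'
from h import *
s=st()
E
```

```text
t 4.8333 pos [ 0.482  -0.1584  0.079 ] yaw 167.45 z [ 4.e-04 -2.e-04 -1.e+00] F [ 0.4 -0.3  2.5] T [-0.04  0.02  0.07] w 0.17202886433599765 g 38.9220267534256 q [-0.37  0.1   2.1  -0.    0.94 -1.72]
```

Call:
play_rows --rows '[[[0,0,-0.1],[0,0,0]],[[0,0,-0.2],[0,0,0]],[[0,0,-0.3],[0,0,0]],[[0,0,-0.4],[0,0,0]],[[0,0,-0.4],[0,0,0]],[[0,0,-0.4],[0,0,0]]]'

```text
time: 5.33
tool_pos: [0.4828, -0.1587, 0.1802]
tcp_rot: [0.343, 3.12, -0.001]
wrist_force: [-0.3, 0.7, -0.8]
width: 0.173
grip_force: 39.4
```

```bash
python3 - <<'E'
from h import *
s=st()
plan([.54,-.01,.175],167.6)
plan([.596,.12,.165],167.6,([.54,-.01,.175],167.6))
E
```

```text
t 5.3333 pos [ 0.4828 -0.1587  0.1802] yaw 167.44 z [ 0.0031 -0.0012 -1.    ] F [-0.3  0.7 -0.8] T [ 0.01  0.01 -0.02] w 0.17269647898224452 g 39.39847111701965 q [-0.37 -0.02  2.01  0.    1.14 -1.72]
shift [-0.0938  0.6303  0.0207] turn [-0.0006  0.0042 -0.0036] rows 3.8223045815508008 0.03456457125214557
shift [-0.1071  0.556   0.04  ] turn [0. 0. 0.] rows 3.4029106522909847 0.0
```

Call:
play_rows --rows '[[[-0.094,0.63,0.02],[0,0,-0.004]],[[-0.094,0.63,0.02],[0,0,-0.004]],[[-0.094,0.63,0.02],[0,0,-0.004]],[[-0.094,0.63,0.02],[0,0,-0.004]],[[-0.2,1,0.06],[0,0,-0.004]],[[-0.2,1,0.06],[0,0,-0.004]],[[-0.2,1,0.06],[0,0,-0.004]],[[-0.2,1,0.06],[0,0,-0.004]],[[-0.2,1,0.06],[0,0,-0.004]],[[-0.2,1,0.06],[0,0,-0.004]]]'

```text
time: 6.17
tool_pos: [0.5835, 0.0739, 0.1623]
tcp_rot: [-0.339, -3.12, 0.002]
wrist_force: [0.1, -0.3, -0.5]
width: 0.172
grip_force: 39.4
```

```bash
python3 - <<'E'
from h import *
s=st()
plan([.596,.12,.14],167.6)
E
```

```text
t 6.1667 pos [0.5835 0.0739 0.1623] yaw 167.61 z [-3.2e-03 -9.0e-04 -1.0e+00] F [ 0.1 -0.3 -0.5] T [-0.02 -0.01  0.02] w 0.17200269944719018 g 39.4442081451416 q [ 0.08  0.16  1.86 -0.    1.12 -1.27]
shift [-0.0095  0.1911  0.0887] turn [-0.002  -0.0037  0.0003] rows 1.2643870100428232 0.026354585757223145
```

Call:
play_rows --rows '[[[-0.005,0.1,0.08],[-0.002,-0.004,0]],[[-0.005,0.1,0.16],[-0.002,-0.004,0]],[[-0.005,0.1,0.16],[-0.002,-0.004,0]],[[-0.005,0.1,0.16],[-0.002,-0.004,0]],[[-0.005,0.1,0.16],[-0.002,-0.004,0]]]'

```text
time: 6.58
tool_pos: [0.5914, 0.0976, 0.1244]
tcp_rot: [0.341, 3.12, 0.001]
wrist_force: [1.3, 0.1, 0.1]
width: 0.171
grip_force: 39.5
```

```bash
python3 - <<'E'
from h import *
s=st(); c=snap('wrist','w4.png'); t=s['tool_pos']
for p in([.596,.12,.028],[.506,.1395,.028],[.506,.1395,.128],t-[0,0,.069],t-[0,0,.0]): print(wproj(c,s,p).round(1))
im=cv2.imread('pics/w4.png')[90:290,170:370]; cv2.imwrite('pics/w4z.png',cv2.resize(im,(600,600),interpolation=cv2.INTER_CUBIC))
E
```

```text
t 6.5833 pos [0.5914 0.0976 0.1244] yaw 167.53 z [ 3.5e-03  5.0e-04 -1.0e+00] F [1.3 0.1 0.1] T [ 0.04 -0.03 -0.02] w 0.1711850014834342 g 39.48800504207611 q [ 0.12  0.21  1.88  0.    1.05 -1.23]
[287.5 192.4]
[288.4  80.7]
[308.   60.4]
[260.3 202.8]
[260.1 242.4]
```

View pics/w4z.png

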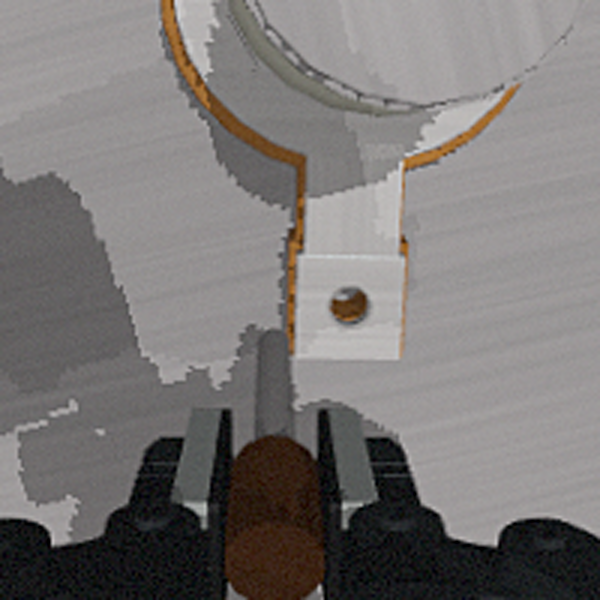

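The hole is at px (286.7,191.3) and the pin tip at px (260.6,203), and the rod hangs straight.

```bash
python3 - <<'E'
from h import *
s=bot.read_state(); c=cams.read_camera('wrist'); t=s['tool_pos']
h=wray(c,s,286.7,191.3,.028); tip=wray(c,s,260.6,203,t[2]-.069); print(h,tip,tip-t)
d=h-tip; plan([t[0]+d[0],t[1]+d[1],.107],167.6)
E
```

```text
[0.59592239 0.11977948 0.028     ] [0.59236309 0.09806711 0.05608207] [ 0.00031092  0.00023679 -0.069     ]
shift [0.0062 0.0865 0.0736] turn [ 0.0027  0.0068 -0.0012] rows 0.682291002802812 0.04668477979127391
```

Call:
play_rows --rows '[[[0.006,0.05,0.03],[0.003,0.007,0]],[[0.006,0.087,0.07],[0.003,0.007,0]],[[0.006,0.087,0.07],[0.003,0.007,0]],[[0.006,0.087,0.07],[0.003,0.007,0]],[[0.006,0.087,0.07],[0.003,0.007,0]]]'

```text
time: 7.1
tool_pos: [0.5944, 0.1209, 0.1058]
tcp_rot: [-0.337, -3.12, 0.002]
wrist_force: [-0.5, -0.2, -0.7]
width: 0.175
grip_force: 39.5
```

```bash
python3 - <<'E'
from h import *
s=st(); c=snap('wrist','w5.png'); t=s['tool_pos']
for p in([.5959,.1198,.028],t-[0,0,.069]): print(wproj(c,s,p).round(1))
im=cv2.imread('pics/w5.png')[130:250,200:320]; cv2.imwrite('pics/w5z.png',cv2.resize(im,(600,600),interpolation=cv2.INTER_CUBIC))
E
```

```text
t 7.1 pos [0.5944 0.1209 0.1058] yaw 167.68 z [-3.5e-03 -7.0e-04 -1.0e+00] F [-0.5 -0.2 -0.7] T [-0.   -0.01  0.01] w 0.1747287670500365 g 39.48993980884552 q [ 0.16  0.24  1.87 -0.    1.03 -1.2 ]
[259.6 202. ]
[260.5 203.4]
```

View pics/w5z.png

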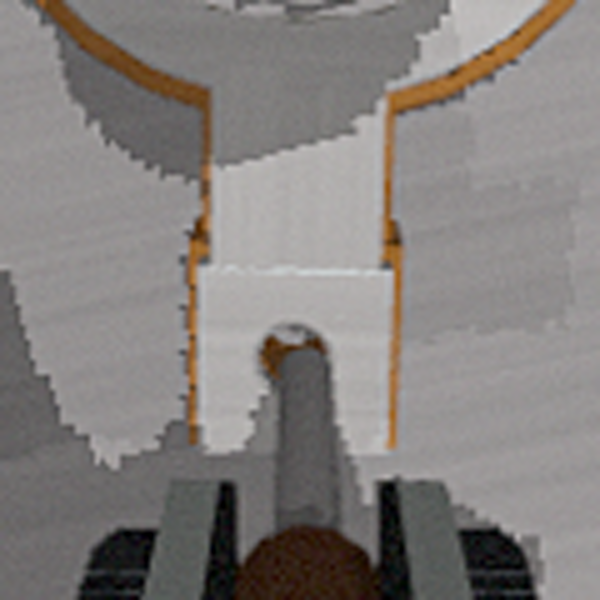

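The hole centre is at px (258.7,201.6) and the tip at (260.8,203), so there is about 1.5 mm of lateral error left to fix.

```bash
python3 - <<'E'
from h import *
s=bot.read_state(); c=cams.read_camera('wrist'); t=s['tool_pos']
h=wray(c,s,258.7,201.6,.028); tip=wray(c,s,260.8,203.0,t[2]-.069); print(h,tip,tip-t,h-tip,t)
d=h-tip; plan([t[0]+d[0],t[1]+d[1],.092],167.6)
E
```

```text
[0.59581369 0.11905401 0.028     ] [0.59447856 0.1210483  0.03713393] [-0.00020696  0.00029651 -0.069     ] [ 0.00133514 -0.0019943  -0.00913393] [0.59468552 0.1207518  0.10613393]
shift [-0.0064 -0.0062  0.0574] turn [-0.0012 -0.0029  0.0009] rows 0.34830719996181386 0.020648266742649145
```

Call:
play_rows --rows '[[[-0.006,-0.006,0.01],[0,-0.002,0]],[[-0.006,-0.006,0.02],[0,-0.002,0]],[[-0.006,-0.006,0.03],[0,-0.002,0]],[[-0.006,-0.006,0.04],[0,-0.002,0]],[[-0.006,-0.006,0.05],[0,-0.002,0]],[[-0.006,-0.006,0.06],[0,-0.002,0]],[[-0.006,-0.006,0.06],[0,-0.002,0]]]'

```text
time: 7.78
tool_pos: [0.5953, 0.1187, 0.0905]
tcp_rot: [-0.339, -3.121, 0.002]
wrist_force: [0.3, 0.0, -0.5]
width: 0.174
grip_force: 39.5
```

```bash
python3 - <<'E'
from h import *
st()
E
```

```text
t 7.7833 pos [0.5953 0.1187 0.0905] yaw 167.62 z [-2.2e-03 -8.0e-04 -1.0e+00] F [ 0.3  0.  -0.5] T [-0.06  0.   -0.  ] w 0.17409117417819273 g 39.490315318107605 q [ 0.16  0.26  1.88 -0.    1.   -1.2 ]
```

Tip is 6 mm in with no force. I'll continue down.

Call:
play_rows --rows '[[[0,0,0.01],[0,0,0]],[[0,0,0.02],[0,0,0]],[[0,0,0.03],[0,0,0]],[[0,0,0.04],[0,0,0]],[[0,0,0.05],[0,0,0]],[[0,0,0.06],[0,0,0]],[[0,0,0.07],[0,0,0]],[[0,0,0.08],[0,0,0]],[[0,0,0.08],[0,0,0]]]'

```text
time: 8.53
tool_pos: [0.5954, 0.1187, 0.0706]
tcp_rot: [-0.338, -3.121, 0.002]
wrist_force: [0.2, 0.6, -1.2]
width: 0.175
grip_force: 39.5
```

```bash
python3 - <<'E'
from h import *
st()
E
```

```text
t 8.5333 pos [0.5954 0.1187 0.0706] yaw 167.62 z [-2.1e-03 -8.0e-04 -1.0e+00] F [ 0.2  0.6 -1.2] T [ 0.01 -0.01 -0.03] w 0.17547465448567803 g 39.49010789394379 q [ 0.16  0.28  1.9  -0.    0.96 -1.2 ]
```

Call:
play_rows --rows '[[[0,0,0.006],[0,0,0]],[[0,0,0.01],[0,0,0]],[[0,0,0.01],[0,0,0]],[[0,0,0.01],[0,0,0]]]'

```text
time: 8.87
tool_pos: [0.5961, 0.1188, 0.0691]
tcp_rot: [-0.339, -3.123, 0.001]
wrist_force: [-0.7, -0.1, 1.0]
width: 0.17
grip_force: 39.8
```

Call:
play_rows --rows '[[[0,0,0],[0,0,0]],[[0,0,0],[0,0,0]],[[0,0,0],[0,0,0]],[[0,0,0],[0,0,0]],[[0,0,0],[0,0,0]],[[0,0,0],[0,0,0]],[[0,0,0],[0,0,0]]]' --claw 1

```text
time: 9.45
tool_pos: [0.5959, 0.1188, 0.0688]
tcp_rot: [-0.339, -3.122, 0.001]
wrist_force: [0.1, 0.5, -0.4]
width: 1.0
grip_force: 0.0
```

```bash
python3 - <<'E'
from h import *
st()
E
```

```text
t 9.45 pos [0.5959 0.1188 0.0688] yaw 167.62 z [-1.e-03 -6.e-04 -1.e+00] F [ 0.1  0.5 -0.4] T [-0.03 -0.02 -0.03] w 0.9996831877349679 g 0.0 q [ 0.16  0.29  1.9  -0.    0.96 -1.2 ]
```

Call:
play_rows --rows '[[[0,0,-0.16],[0,0,0]],[[0,0,-0.32],[0,0,0]],[[0,0,-0.48],[0,0,0.15]],[[0,0,-0.6],[0,0,0.3]],[[0,0,-0.6],[0,0,0.45]],[[0,0,-0.6],[0,0,0.6]],[[0,0,-0.6],[0,0,0.75]],[[0,0,-0.6],[0,0,0.75]]]'

```text
time: 10.12
tool_pos: [0.596, 0.1189, 0.2192]
tcp_rot: [-1.235, -2.889, 0.001]
wrist_force: [-0.3, -0.2, 0.1]
width: 1.0
grip_force: 0.0
```

```bash
python3 - <<'E'
from h import *
st()
plan([.508,.14,.225],100)
E
```

```text
t 10.1167 pos [0.596  0.1189 0.2192] yaw 133.71 z [-3.e-04 -5.e-04 -1.e+00] F [-0.3 -0.2  0.1] T [-0.06 -0.04 -0.02] w 0.9999855840701437 g 0.0 q [ 0.16  0.15  1.77 -0.    1.23 -0.61]
shift [ 0.3044 -0.1962 -0.0231] turn [-7.000e-04  4.000e-04  7.491e-01] rows 2.175738112097193 4.7079614081543735
```

Call:
play_rows --rows '[[[0.304,-0.196,-0.023],[0,0,0.749]],[[0.304,-0.196,-0.023],[0,0,0.749]],[[0.304,-0.196,-0.023],[0,0,0.749]],[[0.304,-0.196,-0.023],[0,0,0.749]],[[0.304,-0.196,-0.023],[0,0,0.749]],[[0.304,-0.196,-0.023],[0,0,0.749]],[[0.304,-0.196,-0.023],[0,0,0.749]]]'

```text
time: 10.7
tool_pos: [0.5079, 0.1397, 0.2245]
tcp_rot: [-2.01, -2.414, 0.002]
wrist_force: [-0.5, 0.5, 0.3]
width: 0.998
grip_force: 0.0
```

```bash
python3 - <<'E'
from h import *
s=st(); c=snap('wrist','w6.png')
im=cv2.imread('pics/w6.png')
t=np.linspace(0,2*np.pi,60)
a=np.array([.5959,.1188])+.09*np.array([-np.cos(np.radians(-12.4)),-np.sin(np.radians(-12.4))]);print(a)
for r,z,col in((.03,.128,(0,0,255)),(.05,.028,(255,0,0))):
    P=np.array([wproj(c,s,[a[0]+r*np.cos(k),a[1]+r*np.sin(k),z]) for k in t]); cv2.polylines(im,[P.round().astype(int)],True,col,1)
for p in([.5959,.1188,.1],[a[0],a[1],.128]):
    u=wproj(c,s,p); print(u); cv2.circle(im,tuple(u.round().astype(int)),2,(0,255,0),-1)
cv2.imwrite('pics/w6z.png',cv2.resize(im[80:305,120:420],(800,600),interpolation=cv2.INTER_CUBIC))
E
```

```text
t 10.7 pos [0.5079 0.1397 0.2245] yaw 100.45 z [-1.e-03 -6.e-04 -1.e+00] F [-0.5  0.5  0.3] T [ 0.03 -0.01 -0.03] w 0.9979159408272773 g 0.0 q [ 0.22 -0.01  1.93 -0.    1.23  0.04]
[0.50799949 0.13812618]
[344.81041409 221.07648271]
[261.16839796 195.28836601]
```

View pics/w6z.png

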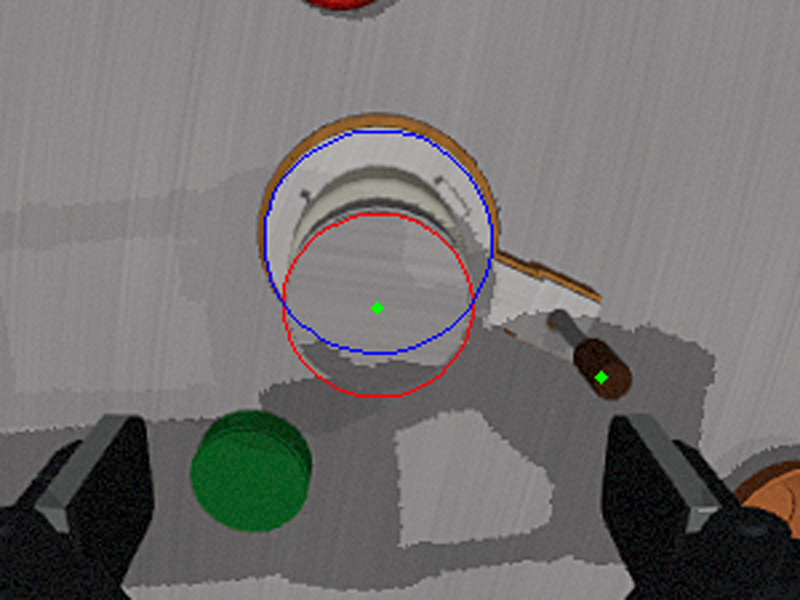

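Projected model rings match the jar and cap, with the cap centre at crop (378,307). The pin is seated, its grip at crop (605,378). Descending on the cap.

```bash
python3 - <<'E'
from h import *
plan([.508,.138,.093],100)
E
```

```text
shift [-0.0063 -0.0007  0.5261] turn [-0.0016  0.0006  0.009 ] rows 3.1540403192790385 0.05760666994737589
```

Call:
play_rows --rows '[[[-0.006,0,0.12],[0,0,0.009]],[[-0.006,0,0.24],[0,0,0.009]],[[-0.006,0,0.34],[0,0,0.009]],[[-0.006,0,0.42],[0,0,0.009]],[[-0.006,0,0.48],[0,0,0.009]],[[-0.006,0,0.51],[0,0,0.009]],[[-0.006,0,0.526],[0,0,0.009]],[[-0.006,0,0.526],[0,0,0.009]]]'

```text
time: 11.42
tool_pos: [0.5079, 0.138, 0.0925]
tcp_rot: [-2.022, -2.403, 0.003]
wrist_force: [-0.2, -0.3, -0.4]
width: 0.998
grip_force: 0.0
```

Call:
play_rows --rows '[[[0,0,0],[0,0,0]],[[0,0,0],[0,0,0]],[[0,0,0],[0,0,0]],[[0,0,0],[0,0,0]],[[0,0,0],[0,0,0]],[[0,0,0],[0,0,0]],[[0,0,0],[0,0,0]],[[0,0,0],[0,0,0]]]' --claw -1 --newtons 80

```text
time: 12.08
tool_pos: [0.5085, 0.1382, 0.0952]
tcp_rot: [2.024, 2.403, -0.001]
wrist_force: [-3.7, -1.7, 6.1]
width: 0.685
grip_force: 84.1
```

```bash
python3 - <<'E'
from h import *
st()
E
```

```text
t 12.0833 pos [0.5085 0.1382 0.0952] yaw 99.79 z [-0.e+00 -4.e-04 -1.e+00] F [-3.7 -1.7  6.1] T [-0.1   0.76  0.03] w 0.6853984904164862 g 84.06408011176018 q [ 0.22  0.11  2.05 -0.    0.98  0.05]
```

Call:
play_rows --rows '[[[0,0,0],[0,0,-0.05]],[[0,0,0],[0,0,-0.1]],[[0,0,0],[0,0,-0.15]],[[0,0,0],[0,0,-0.2]],[[0,0,0],[0,0,-0.25]],[[0,0,0],[0,0,-0.3]],[[0,0,0],[0,0,-0.35]],[[0,0,0],[0,0,-0.4]],[[0,0,0],[0,0,-0.45]],[[0,0,0],[0,0,-0.5]],[[0,0,0],[0,0,-0.55]],[[0,0,0],[0,0,-0.6]],[[0,0,0],[0,0,-0.65]],[[0,0,0],[0,0,-0.7]],[[0,0,0],[0,0,-0.75]],[[0,0,0],[0,0,-0.8]],[[0,0,0],[0,0,-0.85]],[[0,0,0],[0,0,-0.9]],[[0,0,0],[0,0,-0.9]]]'

```text
time: 13.67
tool_pos: [0.5095, 0.1389, 0.0952]
tcp_rot: [1.066, 2.953, 0.002]
wrist_force: [-1.2, 1.2, 6.3]
width: 0.68
grip_force: 84.6
```

```bash
python3 - <<'E'
from h import *
st()
E
```

```text
t 13.6667 pos [0.5095 0.1389 0.0952] yaw 140.31 z [ 2.2e-03  9.0e-04 -1.0e+00] F [-1.2  1.2  6.3] T [ 0.14  0.38 -0.04] w 0.6795234867924823 g 84.6325121819973 q [ 0.22  0.11  2.05  0.    0.98 -0.66]
```

Call:
play_rows --rows '[[[0,0,0],[0,0,-0.05]],[[0,0,0],[0,0,-0.1]],[[0,0,0],[0,0,-0.15]],[[0,0,0],[0,0,-0.2]],[[0,0,0],[0,0,-0.25]],[[0,0,0],[0,0,-0.3]],[[0,0,0],[0,0,-0.35]],[[0,0,0],[0,0,-0.35]]]'

```text
time: 14.33
tool_pos: [0.5097, 0.1388, 0.0953]
tcp_rot: [0.651, 3.071, 0.002]
wrist_force: [0.1, 1.7, 6.6]
width: 0.687
grip_force: 84.7
```

Call:
play_rows --rows '[[[0,0,0],[0,0,-0.05]],[[0,0,0],[0,0,-0.1]],[[0,0,0],[0,0,-0.15]],[[0,0,0],[0,0,-0.2]],[[0,0,0],[0,0,-0.2]]]'

```text
time: 14.75
tool_pos: [0.51, 0.1389, 0.0958]
tcp_rot: [0.408, 3.112, 0.002]
wrist_force: [-2.8, 2.4, 9.5]
width: 0.681
grip_force: 85.0
```

Call:
play_rows --rows '[[[0,0,0],[0,0,-0.05]],[[0,0,0],[0,0,-0.1]],[[0,0,0],[0,0,-0.15]],[[0,0,0],[0,0,-0.2]],[[0,0,0],[0,0,-0.2]]]'

```text
time: 15.17
tool_pos: [0.5104, 0.1389, 0.0964]
tcp_rot: [0.163, 3.133, 0.002]
wrist_force: [-2.3, 1.5, 11.2]
width: 0.682
grip_force: 85.2
```

```bash
python3 - <<'E'
from h import *
st()
E
```

```text
t 15.1667 pos [0.5104 0.1389 0.0964] yaw 174.05 z [ 4.1e-03  9.0e-04 -1.0e+00] F [-2.3  1.5 11.2] T [ 0.01  0.38 -0.01] w 0.6817445149664993 g 85.23048520088196 q [ 0.22  0.11  2.05 -0.    0.98 -1.25]
```

The z force rose from 6.6 to 11 N and the cap came up 1 mm, which suggests the threads have let go. I'll try a gentle lift.

Call:
play_rows --rows '[[[0,0,-0.004],[0,0,0]],[[0,0,-0.008],[0,0,0]],[[0,0,-0.012],[0,0,0]],[[0,0,-0.016],[0,0,0]],[[0,0,-0.016],[0,0,0]]]'

```text
time: 15.58
tool_pos: [0.5091, 0.1383, 0.0982]
tcp_rot: [0.165, 3.136, -0.0]
wrist_force: [-1.5, 1.7, 5.1]
width: 0.681
grip_force: 85.8
```

```bash
python3 - <<'E'
from h import *
st()
E
```

```text
t 15.5833 pos [0.5091 0.1383 0.0982] yaw 173.99 z [ 1.2e-03 -3.0e-04 -1.0e+00] F [-1.5  1.7  5.1] T [-0.03  0.06 -0.04] w 0.6805424988340187 g 85.76544871925859 q [ 0.22  0.11  2.05 -0.    0.98 -1.25]
```

Call:
play_rows --rows '[[[0,0,-0.012],[0,0,0]],[[0,0,-0.024],[0,0,0]],[[0,0,-0.036],[0,0,0]],[[0,0,-0.048],[0,0,0]],[[0,0,-0.06],[0,0,0]],[[0,0,-0.075],[0,0,0]],[[0,0,-0.09],[0,0,0]],[[0,0,-0.11],[0,0,0]],[[0,0,-0.13],[0,0,0]],[[0,0,-0.15],[0,0,0]],[[0,0,-0.15],[0,0,0]],[[0,0,-0.15],[0,0,0]],[[0,0,-0.15],[0,0,0]],[[0,0,-0.15],[0,0,0]]]'

```text
time: 16.75
tool_pos: [0.5079, 0.1381, 0.1343]
tcp_rot: [-0.164, -3.136, 0.001]
wrist_force: [-0.2, -0.1, -0.2]
width: 0.682
grip_force: 85.4
```

```bash
python3 - <<'E'
from h import *
st(); a=snap('scene','s9.png'); c=snap('wrist','w9.png')
w=cv2.imread('pics/w9.png'); s=cv2.imread('pics/s9.png')
A=cv2.resize(w[60:300,140:380],(400,400)); B=cv2.resize(s[130:230,220:320],(400,400),interpolation=cv2.INTER_CUBIC)
cv2.imwrite('pics/f.png',np.hstack([A,B]))
E
```

```text
t 16.75 pos [0.5079 0.1381 0.1343] yaw 174.01 z [-1.6e-03 -8.0e-04 -1.0e+00] F [-0.2 -0.1 -0.2] T [ 0.01 -0.03 -0.  ] w 0.681660956561022 g 85.39448389044169 q [ 0.22  0.07  2.02 -0.    1.06 -1.25]
```

View pics/f.png

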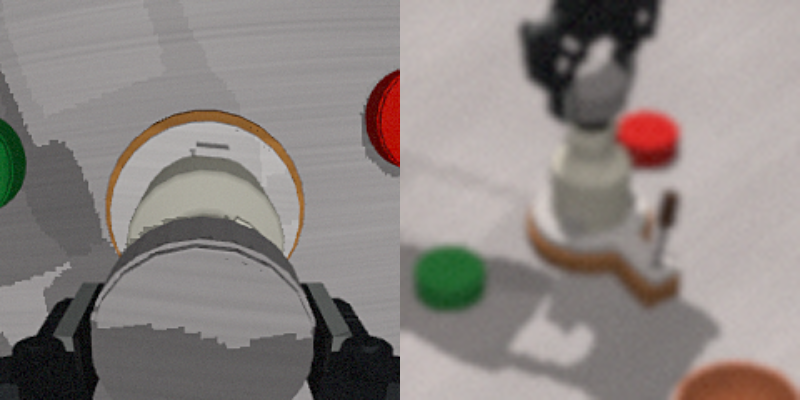

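The cap is held level above the open jar (left, centred at about (205,310)), and the pin is home through the eyelet (right, (665,230)). Handing in.

```bash
python3 -c "
from h import *
print(bot.finish_job())"
```

```text
the job is handed in; nothing more can be done
None
```

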